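# Feed a test tile under the UV lamp hood with the push stick

## Robot

A 7-joint arm with a two-finger parallel gripper is mounted at the origin on a cart in front of the work surface, level with it; the furniture and walls round the work are solid. World frame = base frame: x ahead of the robot, y to its left, z up, the work surface at z = 0. Lengths are in m, angles in rad, forces in N, time in s.
With the tool pointing down it reaches from about 0.35 to 0.9 m from the base axis. Payload 7.2 kg.
Tool frame: the origin (TCP) lies at the very end of the fingers, on their centre line; the grasp point (between the pads) lies 19 mm behind it (hold_point_z is the y of the grasp point in the tool frame, in m); y points along the fingers, z is the direction in which the jaws open and shut, and the axes are right-handed (so a half turn about y gives the same grasp; the last joint's range is limited). The gripper opens to 85 mm and grips with 20 to 120 N. Pads are 22 mm wide; open, the fingers measure 114 mm over their backs; the gripper's body (76 mm by 85 mm) begins 54 mm behind the grasp point. The pads swing forward as they close: fully open they stand 13 mm farther back than shut.
Start: joints at [1.264, 0.411, -0.013, 1.596, 0.006, 1.134, -0.082], TCP at [0.148, -0.607, 0.231] pointing down, gripper open.
Joint ranges: [-2.95, 2.95], [-0.29, 1.99], [-1.47, 1.44], [0.14, 2.54], [-1.03, 4.17], [0.13, 1.85], [-2.86, 2.86]. Speed limits (rad/s): [2.39, 2.39, 3.01, 3.01, 3.14, 3.14, 3.14].

## Interface

Orientations are given as [roll, pitch, yaw] about the fixed x, y, z axes, in that order (R = Rz(yaw) Ry(pitch) Rx(roll)).
In Python, from bench import observe, read_camera, job_done, hold_point_z gives the robot as it stands. The module is installed in compiled form; this text tells all that it offers.
- The arm moves only by the shell command python3 -m creep 'ROWS'. ROWS is JSON, a list of rows, each an object of numbers: "rx", "ry", "rz": the turn, a rotation vector about the tool's x, y, z in degrees; "tx", "ty", "tz": the shift along the tool's x, y, z in cm; "grip": the gripper command: -1 is shut, 1 is fully open, values between are in proportion. A call has 1 to 12 rows; each row shifts and turns the commanded pose from where the row before left it, along the tool's axes as they then stand; what a row does not reach is not made up. A row lasts 1/8 s, in which the tool goes at most 62.5 mm and 10.7 degrees, less where a joint would pass 70% of its speed; a pose out of reach is approached as far as the arm can. A call is refused whole if a number of a shift passes 6.25 or a number of a turn 10.7, either way. A call with a gripper value outside its range is refused whole. The fingers move at their own pace and stop on an object; the grip force is fixed at half the most. Time passes only in rows, so rows that do not move let the fingers close. It gives the time, the measured TCP pose, the force and the opening at its end, in the units of the state.
- observe(): the state, without advancing time (a new reading comes with each control period).
- read_camera(name): name is "scene" or "top" or "wrist"; returns a dict with "img" (384x512x3 uint8, blue, green, red), "mtx" (3x3 intrinsics, pixels), "R" (3x3) and "t" (3): a world point X has camera coordinates R X + t. Camera axes: x right, y down, z forward; pixel columns grow to the right and rows downward; lengths in m; the calibration is good to about 2 mm. A picture is of the moment at which its call begins. There is no depth.
- job_done(): hands the job in, once; it reports no verdict.
The state is a dict: "clock": time; "q": joint angles; "qd": joint speeds; "joint_torque": joint torques, N m; "eef_pos": TCP position; "ee_rot": TCP orientation; "wrist_force": force on the tool from outside, world axes, zero at the start; "ft_torque": the same for the moment, N m; "grip_width": opening from 0.0 (shut) to 1.0 (fully open).
Only numpy, scipy, OpenCV 4.12 (cv2) and the standard library are available. Lean on these libraries where they do the work, as an engineer would, in place of code of your own. Each camera call takes 0.05 s, during which the arm holds its last target.

## Task

A white ceramic tile lies on the infeed end of the lamp table. Using the grey push stick behind it, push the tile through the low opening under the lamp hood until it lies wholly clear of the hood, still on the outfeed end of the table between the guide rails; the gripper itself must never touch the tile. Then draw the stick back out of the opening, lay it down flat with its handle up, and let go.

Things in the scene. Friction and masses are not known exactly. Their poses are not given: they have to be found in the camera images.
- feeder: Fixed lamp table. Origin on the bench under the grey hood's centre; x = feed direction along the rails, y left, z up. Dark plate 92 mm wide, x -200 (infeed) to +140 mm, top 6 mm above bench; aluminium rails on both long sides, tops at 20 mm, 64 mm between them. Hood: x -25 to +25 mm, 100 mm wide, top at 62 mm; opening under it 64 mm wide, 6 to 32 mm above bench.
- tile_center (a point): Centre of the loose white ceramic tile, 60 mm long (x, along the feed within 3 degrees) x 50 mm wide x 14 mm thick, about 0.12 kg. Starts flat on the plate between the rails (about 7 mm play each side), 25 mm or more short of the hood on the infeed side.
- push_stick_grip (a point): Grey plastic push stick, 0.12 kg, on the bench beside the infeed. Point in its upright handle (50 mm long x, 20 wide y, 62 tall), 42 mm above the flat underside. x: from handle to foot. A bar 16 mm wide, 12 high runs forward at underside level to a cross foot 36 mm wide, 12 high. The handle's front is 25 mm, the foot's front face 155 mm ahead of this point.
- push_stick_tip (a point): Centre of the flat front face of the push stick's foot, the face that pushes: 6 mm above the stick's underside, 155 mm ahead of the handle's centre; same axes as the stick.
Not all that is in view belongs to the job. Of the things like the part that bears tile_center, leave any that is blue, green or orange; of the rest the larger one is meant.

How it is judged:
By the outcome, as a careful person would: the job done as asked, in the order asked, and still so for the second after the job is handed in, with the robot touching nothing.
It also fails if it takes over 50 s, if anything falls off the work surface, if the arm or the gripper's body presses on something with over 40 N, if the wrist force passes 120 N, or if a joint passes its speed limit or range.

## Working session

There is one attempt and no reset: what is moved stays moved. The work goes in short steps, Python scripts to look and compute and a shell command to move; the robot and the scene stay as the last step left them, time stands still between calls to the robot, and variables do not carry over. Pictures are saved under pics/ and viewed, and the job is handed in when it is done.

```bash
mkdir -p pics; python3 - <<'E'
from bench import observe, read_camera, hold_point_z
import cv2, numpy as np
s=observe()
for k,v in s.items(): print(k,np.round(v,4))
print(hold_point_z)
for n in("scene","top","wrist"):
    c=read_camera(n); cv2.imwrite(f"pics/a_{n}.png",c["img"]); print(n,np.round(-c["R"].T@c["t"],3))
E
```

```text
clock 0.0
q [ 1.2638  0.4119 -0.0127  1.5971  0.0056  1.1343 -0.0822]
qd [ 0.0002  0.0018 -0.0002  0.0031  0.001   0.0011  0.0003]
joint_torque [-9.00000e-04 -6.00624e+01  6.81900e-01 -2.99420e+01  1.39000e-02
  1.05000e-02  0.00000e+00]
eef_pos [ 0.1477 -0.6068  0.2304]
ee_rot [-1.5725e+00 -1.0000e-04 -2.9027e+00]
wrist_force [-0.6991 -0.2214 -0.5755]
ft_torque [ 0.0295 -0.0386 -0.0166]
grip_width 0.9976
-0.0187
scene [0.111 0.16  0.701]
top [ 0.42  -0.275  0.891]
wrist [ 0.217 -0.589  0.373]
```

View pics/a_scene.png

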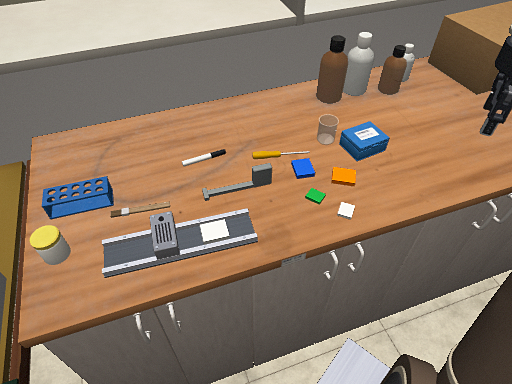

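View pics/a_top.png

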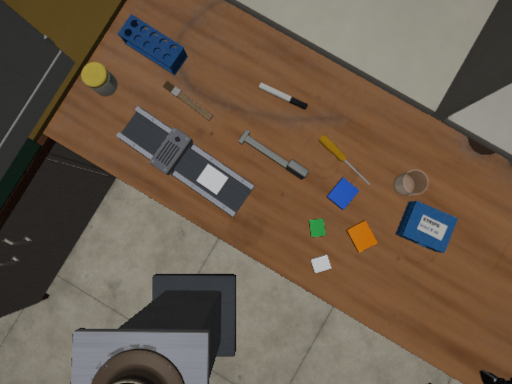

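View pics/a_wrist.png

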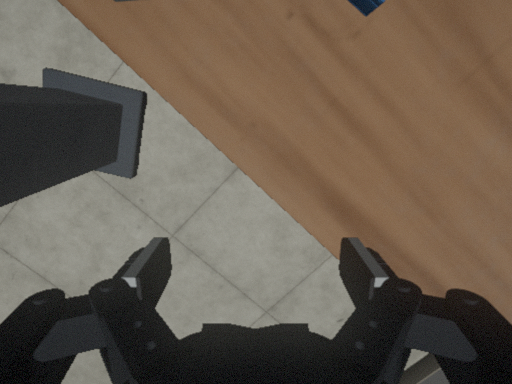

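The top view shows the feeder at about (185,160) with the white tile at (211,179). The stick runs from its foot at (244,138) to its handle at (297,168). The small white decoy is at (321,264), with blue, green and orange tiles beside it.

```bash
cat > h.py <<'E'
import numpy as np, cv2
from bench import read_camera
def ray(c,uv,z):
    C=-c["R"].T@c["t"]; d=c["R"].T@np.linalg.inv(c["mtx"])@np.array([uv[0],uv[1],1.0])
    return C+d*(z-C[2])/d[2]
def proj(c,X):
    p=c["mtx"]@(c["R"]@np.array(X)+c["t"]); return p[:2]/p[2]
E
python3 - <<'E'
from h import *
c=read_camera("top");im=c["img"]; s=read_camera("scene")
cv2.imwrite("pics/b1.png",cv2.resize(im[95:225,105:320],None,fx=3.7,fy=3.7,interpolation=cv2.INTER_CUBIC))
cv2.imwrite("pics/b2.png",cv2.resize(s["img"][150:285,90:290],None,fx=4,fy=4,interpolation=cv2.INTER_CUBIC))
m=(im.min(2)>200).astype(np.uint8)
for k in cv2.findContours(m,0,2)[0]:
    if cv2.contourArea(k)>60:
        r=cv2.minAreaRect(k); print(r,ray(c,r[0],0.02).round(4))
print(np.round(c["R"],3))
for uv in [(0,0),(512,0),(0,384),(512,384)]: print(ray(c,uv,0).round(3))
E
```

```text
[[ 0.008 -1.    -0.01 ]
 [-0.997 -0.007 -0.072]
 [ 0.072  0.01  -0.997]]
[0.957 0.376 0.   ]
[ 0.96  -0.898  0.   ]
[0.029 0.322 0.   ]
[ 0.043 -0.86   0.   ]
```

View pics/b1.png

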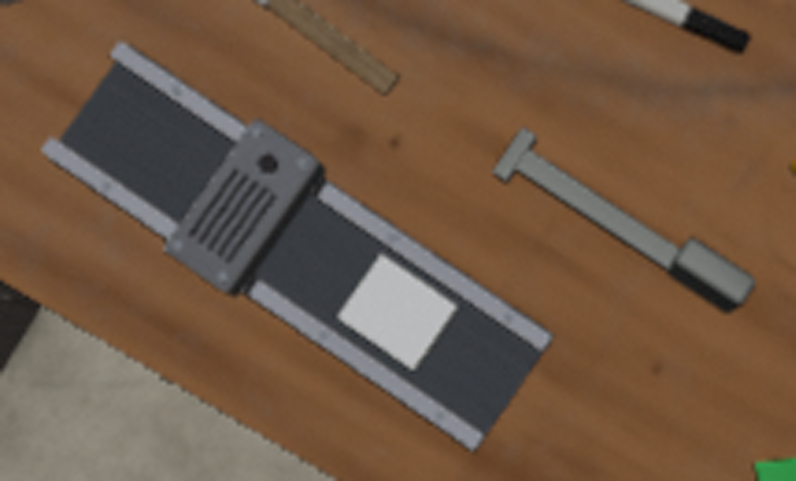

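View pics/b2.png

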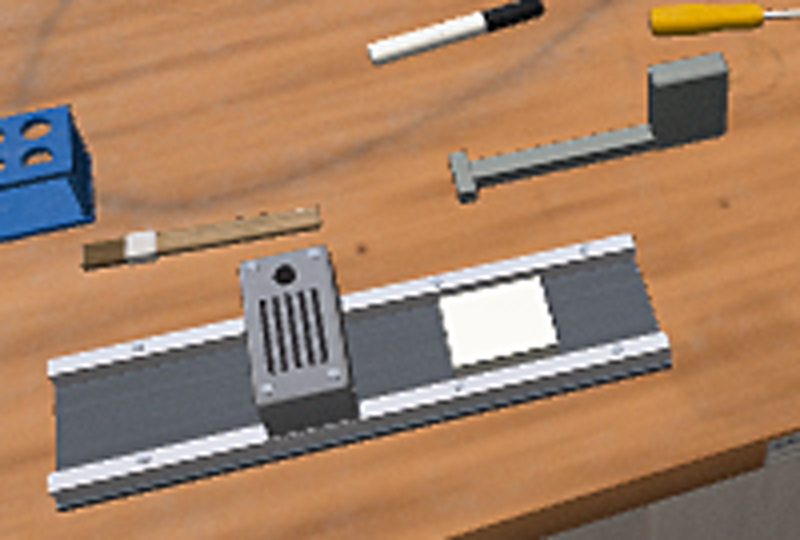

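```bash
python3 - <<'E'
from h import *
c=read_camera("top"); s=read_camera("scene")
T=lambda p:(np.array(p)+.5)/3.7+[105,95]-.5
S=lambda p:(np.array(p)+.5)/4+[90,150]-.5
def show(n,pts,z,cc,f):
    P=np.array([ray(cc,f(p),z) for p in pts]); print(n,P[:,:2].round(4).tolist(),"mean",P.mean(0)[:2].round(4)); return P
for cc,f,n,tile,rail,ft,hd in [(c,T,"top",[(383,254),(457,307),(415,369),(337,316)],[(551,337),(475,445),(43,146),(120,43)],[(527,129),(536,136),(504,181),(494,174)],[(693,239),(753,285),(735,310),(677,265)]),
  (s,S,"scene",[(440,297),(541,277),(557,342),(453,367)],[(634,237),(668,340),(50,480),(48,362)],[(449,153),(465,150),(477,196),(458,198)],[(649,66),(722,54),(728,72),(655,84)])]:
    print(n)
    t=show("tile",tile,.02,cc,f); print(" sides",[round(np.linalg.norm(t[i]-t[(i+1)%4]),4) for i in range(4)])
    a=t[0]+t[3]-t[1]-t[2]; print(" yaw",np.degrees(np.arctan2(a[1],a[0])))
    r=show("rail",rail,.02,cc,f); print(" sides",[round(np.linalg.norm(r[i]-r[(i+1)%4]),4) for i in range(4)])
    a=r[2]+r[3]-r[0]-r[1];a/=np.linalg.norm(a); print(" yaw",np.degrees(np.arctan2(a[1],a[0])),"origin",(r.mean(0)+.03*a)[:2].round(4))
    F=show("foot",ft,.012,cc,f);H=show("hand",hd,.062,cc,f)
    print(" hs",[round(np.linalg.norm(H[i]-H[(i+1)%4]),4) for i in range(4)])
    a=F.mean(0)-H.mean(0);print(" yaw",np.degrees(np.arctan2(a[1],a[0])),np.linalg.norm(a[:2]))
E
```

```text
top
tile [[0.5459, -0.156], [0.5122, -0.2036], [0.4726, -0.1775], [0.506, -0.1274]] mean [ 0.5092 -0.1662]
 sides [np.float64(0.0583), np.float64(0.0475), np.float64(0.0602), np.float64(0.0491)]
 yaw 55.57709478168986
rail [[0.4936, -0.2635], [0.4249, -0.2161], [0.6144, 0.0638], [0.682, 0.0163]] mean [ 0.5537 -0.0999]
 sides [np.float64(0.0834), np.float64(0.338), np.float64(0.0827), np.float64(0.3373)]
 yaw 55.97295941169408 origin [ 0.5705 -0.075 ]
foot [[0.6291, -0.2468], [0.6245, -0.2526], [0.595, -0.2322], [0.5995, -0.2257]] mean [ 0.612  -0.2393]
hand [[0.5502, -0.3496], [0.5224, -0.3858], [0.5071, -0.3749], [0.5343, -0.3399]] mean [ 0.5285 -0.3625]
 hs [np.float64(0.0456), np.float64(0.0187), np.float64(0.0443), np.float64(0.0186)]
 yaw 55.86690208788364 0.14883237341897151
scene
tile [[0.547, -0.157], [0.5121, -0.2055], [0.4732, -0.1771], [0.506, -0.1272]] mean [ 0.5096 -0.1667]
 sides [np.float64(0.0597), np.float64(0.0482), np.float64(0.0598), np.float64(0.0506)]
 yaw 55.47803070548331
rail [[0.4903, -0.2637], [0.426, -0.2186], [0.6173, 0.0602], [0.6827, 0.0167]] mean [ 0.554  -0.1013]
 sides [np.float64(0.0786), np.float64(0.3381), np.float64(0.0786), np.float64(0.34)]
 yaw 55.543618656171134 origin [ 0.571  -0.0766]
foot [[0.6311, -0.2457], [0.6252, -0.2541], [0.5914, -0.231], [0.5993, -0.2223]] mean [ 0.6118 -0.2383]
hand [[0.5507, -0.3492], [0.5225, -0.3871], [0.5094, -0.3767], [0.5374, -0.3393]] mean [ 0.53   -0.3631]
 hs [np.float64(0.0473), np.float64(0.0167), np.float64(0.0467), np.float64(0.0166)]
 yaw 56.770608395239464 0.14922515559636895
```

Both views agree to about 2 mm. The tile centre is (0.509,-0.166), feeder x about -110 mm and y about 0. The feeder origin is (0.571,-0.076) with yaw 55.8°, and the stick handle is at (0.529,-0.363) with yaw about 56°. I'll turn and move above the handle.

```bash
python3 -m creep '[{"ry":-10.6},{"ry":-10.6},{"ry":-10.6},{"ry":-10.6}]'; python3 -m creep '[{"tx":-2,"tz":0.9},{"tx":-4,"tz":1.7,"ty":0.6},{"tx":-4,"tz":1.7,"ty":0.6},{"tx":-4,"tz":1.7,"ty":0.6},{"tx":-4,"tz":1.7,"ty":0.6},{"tx":-4,"tz":1.7,"ty":0.6},{"tx":-4,"tz":1.7,"ty":0.6},{"tx":-4,"tz":1.7,"ty":0.6},{"tx":-4,"tz":1.7,"ty":0.6},{"tx":-4,"tz":1.7,"ty":0.6},{"tx":-3,"tz":1.4,"ty":0.6},{}]'
cat >> h.py <<'E'
from bench import observe
from scipy.spatial.transform import Rotation as Ro
def state():
    s=observe(); R=Ro.from_euler('xyz',s["ee_rot"]).as_matrix()
    print("t",s["clock"],"p",np.round(s["eef_pos"],4),"rpy",np.degrees(s["ee_rot"]).round(2),"F",np.round(s["wrist_force"],2),"w",round(s["grip_width"],3))
    return s,R
def delta(goal):
    s,R=state(); print("tool cm",(R.T@(np.array(goal)-s["eef_pos"])*100).round(2))
E
python3 - <<'E'
from h import *
delta([.529,-.363,.15])
c=read_camera("wrist"); cv2.imwrite("pics/c.png",c["img"])
E
```

```text
t 0.35 p [ 0.1478 -0.6072  0.2311] rpy [ -90.02   -0.   -166.32] F [ 0.7   1.1  -0.09] w 1.0
tool cm [-42.82   8.11 -14.7 ]$[0]: bad value
$[0]: bad value
```

View pics/c.png

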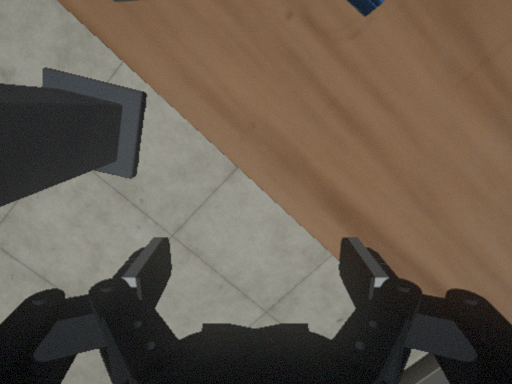

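Both calls were refused, so nothing moved and the wrist view is unchanged. A row probably needs every field.

```bash
python3 -m creep '[{"rx":0,"ry":-10.6,"rz":0,"tx":0,"ty":0,"tz":0,"grip":1},{"rx":0,"ry":-10.6,"rz":0,"tx":0,"ty":0,"tz":0,"grip":1},{"rx":0,"ry":-10.6,"rz":0,"tx":0,"ty":0,"tz":0,"grip":1},{"rx":0,"ry":-10.6,"rz":0,"tx":0,"ty":0,"tz":0,"grip":1}]'
```

```text
clock: 0.9
eef_pos: [0.1478, -0.6072, 0.2313]
ee_rot: [-1.571, -0.0, -2.157]
wrist_force: [-0.2, -0.6, 0.1]
grip_width: 0.999
```

```bash
python3 -m creep '[{"rx":0,"ry":0,"rz":0,"tx":-2,"ty":0,"tz":0.9,"grip":1},{"rx":0,"ry":0,"rz":0,"tx":-4,"ty":0.8,"tz":1.7,"grip":1},{"rx":0,"ry":0,"rz":0,"tx":-4,"ty":0.8,"tz":1.7,"grip":1},{"rx":0,"ry":0,"rz":0,"tx":-4,"ty":0.8,"tz":1.7,"grip":1},{"rx":0,"ry":0,"rz":0,"tx":-4,"ty":0.8,"tz":1.7,"grip":1},{"rx":0,"ry":0,"rz":0,"tx":-4,"ty":0.8,"tz":1.7,"grip":1},{"rx":0,"ry":0,"rz":0,"tx":-4,"ty":0.8,"tz":1.7,"grip":1},{"rx":0,"ry":0,"rz":0,"tx":-4,"ty":0.8,"tz":1.7,"grip":1},{"rx":0,"ry":0,"rz":0,"tx":-4,"ty":0.8,"tz":1.7,"grip":1},{"rx":0,"ry":0,"rz":0,"tx":-4,"ty":0.8,"tz":1.7,"grip":1},{"rx":0,"ry":0,"rz":0,"tx":-3.5,"ty":0.8,"tz":1.7,"grip":1},{"rx":0,"ry":0,"rz":0,"tx":0,"ty":0,"tz":0,"grip":1}]'
python3 - <<'E'
from h import *
delta([.529,-.363,.15])
c=read_camera("wrist"); cv2.imwrite("pics/d.png",c["img"])
E
```

```text
clock: 2.4
eef_pos: [0.5316, -0.3572, 0.1506]
ee_rot: [-1.572, 0.003, -2.16]
wrist_force: [-0.1, -0.4, -0.1]
grip_width: 1.001
t 2.4 p [ 0.5316 -0.3572  0.1506] rpy [ -90.05    0.17 -123.79] F [-0.1  -0.39 -0.06] w 1.001
tool cm [0.63 0.05 0.11]
```

View pics/d.png

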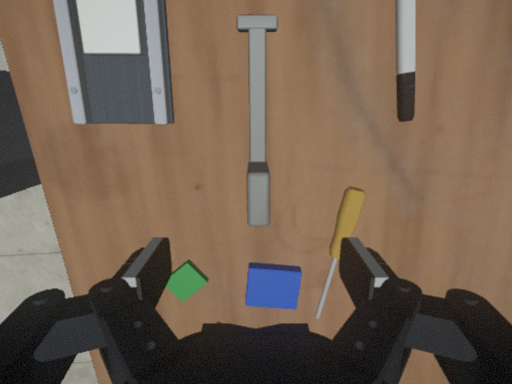

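The wrist view shows the stick nearly upright in the image, with the foot at (257,20), the bar at u≈258 and the handle top at (259,200). The infeed end of the feeder is at (122,123).

```bash
python3 - <<'E'
from h import *
c=read_camera("wrist")
def sh(n,pts,z):
    P=np.array([ray(c,p,z) for p in pts]); print(n,P[:,:2].round(4).tolist(),P.mean(0)[:2].round(4)); return P
f=sh("foot front",[(238,15),(277,15)],.012);h=sh("handle top",[(248,173),(269,173),(270,226),(248,226)],.062)
print([np.linalg.norm(h[i]-h[(i+1)%4]).round(4) for i in range(4)],np.linalg.norm(f[0]-f[1]))
a=(f.mean(0)-h.mean(0)); print(np.degrees(np.arctan2(a[1],a[0])),np.linalg.norm(a[:2]))
b=sh("bar",[(257.5,30),(258,162)],.012);a=b[0]-b[1];print("bar yaw",np.degrees(np.arctan2(a[1],a[0])))
r=sh("rails inner/outer at",[(75,123),(171,123)],.02)
for pts in ([(55,0),(75,123)],[(160,0),(172,123)]):
    b=sh("rail",pts,.02);a=b[0]-b[1];print("rail yaw",np.degrees(np.arctan2(a[1],a[0])))
C,Rr=state()
E
```

```text
foot front [[0.5995, -0.2281], [0.6277, -0.247]] [ 0.6136 -0.2376]
handle top [[0.535, -0.3406], [0.5494, -0.3503], [0.5242, -0.3907], [0.5082, -0.3799]] [ 0.5292 -0.3654]
[np.float64(0.0174), np.float64(0.0476), np.float64(0.0193), np.float64(0.0476)] 0.03395174766953485
56.543899416734334 0.15319673870903514
bar [[0.6072, -0.2473], [0.5421, -0.3457]] [ 0.5746 -0.2965]
bar yaw 56.534461790983656
rails inner/outer at [[0.4214, -0.2185], [0.4959, -0.2684]] [ 0.4586 -0.2435]
rail [[0.4781, -0.1359], [0.4214, -0.2185]] [ 0.4497 -0.1772]
rail yaw 55.55066115295105
rail [[0.5509, -0.1847], [0.4966, -0.269]] [ 0.5238 -0.2269]
rail yaw 57.201235429712526
t 2.5 p [ 0.5284 -0.3613  0.1511] rpy [ -90.04   -0.   -123.99] F [-0.23 -0.72  0.27] w 0.996
```

```bash
python3 -m creep '[{"rx":0,"ry":-0.4,"rz":0,"tx":0.2,"ty":2,"tz":0.2,"grip":1},{"rx":0,"ry":0,"rz":0,"tx":0,"ty":3,"tz":0,"grip":1},{"rx":0,"ry":0,"rz":0,"tx":0,"ty":3,"tz":0,"grip":1},{"rx":0,"ry":0,"rz":0,"tx":0,"ty":3,"tz":0,"grip":1},{"rx":0,"ry":0,"rz":0,"tx":0,"ty":1.7,"tz":0,"grip":1},{"rx":0,"ry":0,"rz":0,"tx":0,"ty":0,"tz":0,"grip":1}]'
python3 - <<'E'
from h import *
delta([.529,-.364,.024])
c=read_camera("wrist"); cv2.imwrite("pics/e.png",c["img"])
E
```

```text
clock: 3.25
eef_pos: [0.527, -0.3656, 0.0227]
ee_rot: [-1.574, -0.0, -2.157]
wrist_force: [0.3, 0.3, 0.1]
grip_width: 0.998
t 3.25 p [ 0.527  -0.3656  0.0227] rpy [-9.016e+01 -2.000e-02 -1.236e+02] F [0.35 0.31 0.08] w 0.998
tool cm [-0.24 -0.13  0.08]
```

View pics/e.png

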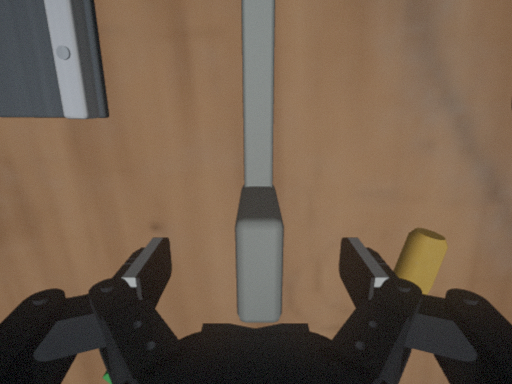

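The handle (u≈259) lies centred between the fingers (u≈256). I'll close and lift.

```bash
python3 -m creep '[{"rx":0,"ry":0,"rz":0,"tx":0,"ty":0,"tz":0.05,"grip":-1},{"rx":0,"ry":0,"rz":0,"tx":0,"ty":0,"tz":0,"grip":-1},{"rx":0,"ry":0,"rz":0,"tx":0,"ty":0,"tz":0,"grip":-1},{"rx":0,"ry":0,"rz":0,"tx":0,"ty":0,"tz":0,"grip":-1},{"rx":0,"ry":0,"rz":0,"tx":0,"ty":0,"tz":0,"grip":-1},{"rx":0,"ry":0,"rz":0,"tx":0,"ty":0,"tz":0,"grip":-1},{"rx":0,"ry":0,"rz":0,"tx":0,"ty":0,"tz":0,"grip":-1},{"rx":0,"ry":0,"rz":0,"tx":0,"ty":0,"tz":0,"grip":-1}]'
python3 -m creep '[{"rx":0,"ry":0,"rz":0,"tx":0,"ty":-1,"tz":0,"grip":-1},{"rx":0,"ry":0,"rz":0,"tx":0,"ty":-2,"tz":0,"grip":-1},{"rx":0,"ry":0,"rz":0,"tx":0,"ty":-2,"tz":0,"grip":-1},{"rx":0,"ry":0,"rz":0,"tx":0,"ty":-2,"tz":0,"grip":-1},{"rx":0,"ry":0,"rz":0,"tx":0,"ty":-1,"tz":0,"grip":-1},{"rx":0,"ry":0,"rz":0,"tx":0,"ty":0,"tz":0,"grip":-1}]'
python3 - <<'E'
from h import *
a=np.radians(55.8); u=np.array([np.cos(a),np.sin(a)]); O=np.array([.5707,-.0755])
print("handle goal tip -155:",O+u*(-.155-.155))
g=O+u*(-.155-.155); delta([*g,.07])
c=read_camera("wrist"); cv2.imwrite("pics/f.png",c["img"])
E
```

```text
clock: 4.3
eef_pos: [0.5293, -0.366, 0.0249]
ee_rot: [-1.57, -0.0, -2.156]
wrist_force: [-1.0, -0.4, 5.8]
grip_width: 0.224
clock: 5.05
eef_pos: [0.5293, -0.3661, 0.1054]
ee_rot: [-1.569, -0.0, -2.156]
wrist_force: [-0.4, -0.6, -1.8]
grip_width: 0.228
handle goal tip -155: [ 0.39645415 -0.33189498]
t 5.05 p [ 0.5293 -0.3661  0.1054] rpy [-8.9900e+01 -1.0000e-02 -1.2352e+02] F [-0.36 -0.56 -1.77] w 0.228
tool cm [  4.48   3.52 -12.97]
```

View pics/f.png

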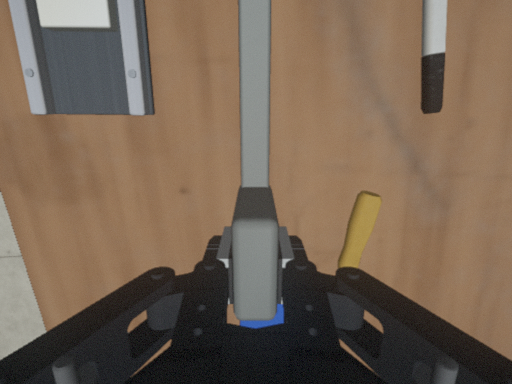

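The stick is held (opening about 19.4 mm). Next I'll carry it to the infeed end, at height.

```bash
python3 -m creep '[{"rx":0,"ry":0.6,"rz":0,"tx":0.5,"ty":0,"tz":-1.5,"grip":-1},{"rx":0,"ry":0,"rz":0,"tx":1,"ty":0,"tz":-2.5,"grip":-1},{"rx":0,"ry":0,"rz":0,"tx":1,"ty":0,"tz":-2.5,"grip":-1},{"rx":0,"ry":0,"rz":0,"tx":1,"ty":0.5,"tz":-2.5,"grip":-1},{"rx":0,"ry":0,"rz":0,"tx":1,"ty":1.5,"tz":-2.5,"grip":-1},{"rx":0,"ry":0,"rz":0,"tx":0,"ty":1.5,"tz":-1.5,"grip":-1},{"rx":0,"ry":0,"rz":0,"tx":0,"ty":0,"tz":0,"grip":-1},{"rx":0,"ry":0,"rz":0,"tx":0,"ty":0,"tz":0,"grip":-1}]'
python3 - <<'E'
from h import *
delta([.3965,-.3319,.07])
for n in("wrist","scene","top"):
    c=read_camera(n); im=c["img"]
    if n=="scene": im=cv2.resize(im[150:285,90:290],None,fx=4,fy=4,interpolation=cv2.INTER_CUBIC)
    if n=="top": im=cv2.resize(im[95:225,105:320],None,fx=3.7,fy=3.7,interpolation=cv2.INTER_CUBIC)
    cv2.imwrite(f"pics/g_{n}.png",im)
E
```

```text
clock: 6.1
eef_pos: [0.3969, -0.3306, 0.0695]
ee_rot: [-1.57, 0.0, -2.166]
wrist_force: [0.2, 0.1, -1.9]
grip_width: 0.227
t 6.1 p [ 0.3969 -0.3306  0.0695] rpy [-8.996e+01  1.000e-02 -1.241e+02] F [ 0.24  0.1  -1.88] w 0.227
tool cm [ 0.13 -0.05  0.03]
```

View pics/g_wrist.png

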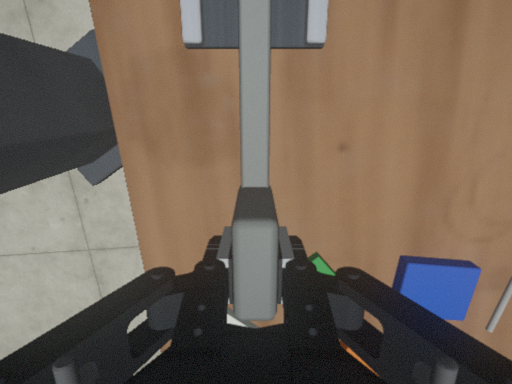

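View pics/g_scene.png

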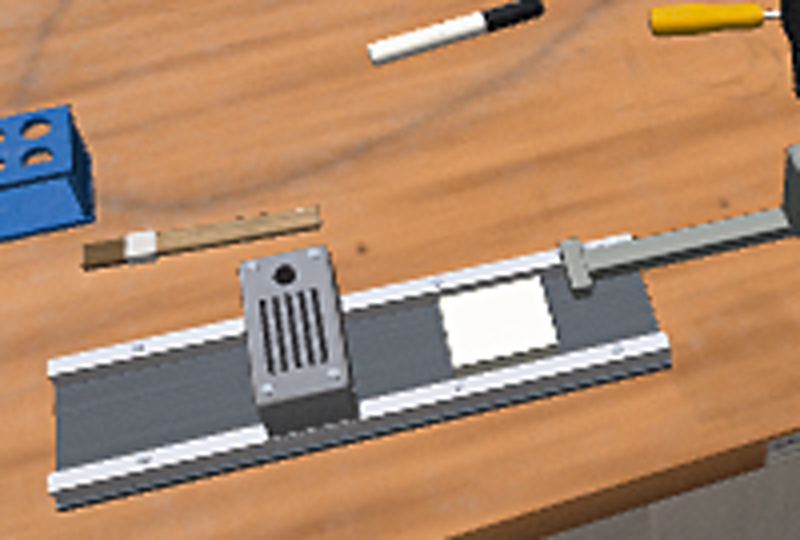

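View pics/g_top.png

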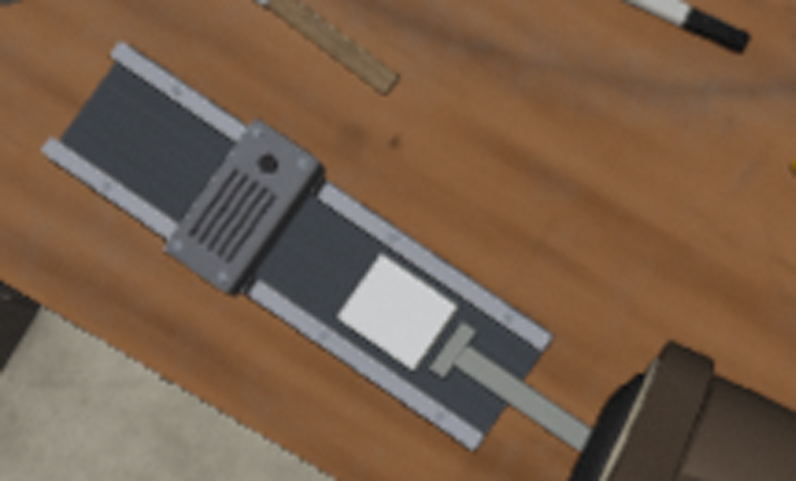

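The foot is centred over the channel about 13 mm behind the tile. In the top view its front edge runs (464,325)-(431,372), and in the scene view it runs (561,241)-(573,290). I'll check the foot's height by intersecting the two views.

```bash
python3 - <<'E'
from h import *
c=read_camera("top"); s=read_camera("scene")
T=lambda p:(np.array(p)+.5)/3.7+[105,95]-.5
S=lambda p:(np.array(p)+.5)/4+[90,150]-.5
a=np.radians(55.8); u=np.array([np.cos(a),np.sin(a)]);n=np.array([-u[1],u[0]]); O=np.array([.5707,-.0755])
def tri(p,q):
    A=[];b=[]
    for cc,uv in((c,T(p)),(s,S(q))):
        C=-cc["R"].T@cc["t"]; d=cc["R"].T@np.linalg.inv(cc["mtx"])@[*uv,1]; d/=np.linalg.norm(d); M=np.eye(3)-np.outer(d,d); A.append(M);b.append(M@C)
    return np.linalg.solve(sum(A),sum(b))
for p,q in [((464,325),(561,241)),((431,372),(568,291)),((475,332),(579,239)),((443,379),(592,289))]:
    X=tri(p,q); print(X.round(4),"feeder",(u@(X[:2]-O)).round(4),(n@(X[:2]-O)).round(4))
s_,_=state(); d=s_["eef_pos"][:2]-O; print(u@d,n@d)
E
```

```text
[ 0.4976 -0.2109  0.0592] feeder -0.1531 -0.0157
[ 0.4706 -0.1898  0.0561] feeder -0.1508 0.0185
[ 0.4925 -0.2184  0.0583] feeder -0.1621 -0.0156
[ 0.4644 -0.1987  0.0547] feeder -0.1616 0.0187
t 6.35 p [ 0.3966 -0.3305  0.0696] rpy [ -89.95    0.   -124.1 ] F [-0.4  -0.5  -0.63] w 0.227
-0.30875735678368704 0.0006080615160506101
```

The foot top is at 0.057, so the underside is at 0.045, as expected. The tip is at feeder x≈-152 mm. I'll lower it to about 8.5 mm and check.

```bash
python3 -m creep '[{"rx":0,"ry":0,"rz":0,"tx":0,"ty":1,"tz":0.05,"grip":-1},{"rx":0,"ry":0,"rz":0,"tx":0,"ty":1,"tz":0,"grip":-1},{"rx":0,"ry":0,"rz":0,"tx":0,"ty":1,"tz":0,"grip":-1},{"rx":0,"ry":0,"rz":0,"tx":0,"ty":0.6,"tz":0,"grip":-1},{"rx":0,"ry":0,"rz":0,"tx":0,"ty":0,"tz":0,"grip":-1},{"rx":0,"ry":0,"rz":0,"tx":0,"ty":0,"tz":0,"grip":-1}]'
python3 - <<'E'
from h import *
state()
c=read_camera("scene"); cv2.imwrite("pics/i.png",cv2.resize(c["img"][150:285,90:290],None,fx=4,fy=4,interpolation=cv2.INTER_CUBIC))
E
```

```text
clock: 7.1
eef_pos: [0.3966, -0.3307, 0.0334]
ee_rot: [-1.571, -0.0, -2.166]
wrist_force: [0.1, -0.1, -1.0]
grip_width: 0.228
t 7.1 p [ 0.3966 -0.3307  0.0334] rpy [ -89.98   -0.   -124.11] F [ 0.1  -0.14 -0.99] w 0.228
```

View pics/i.png

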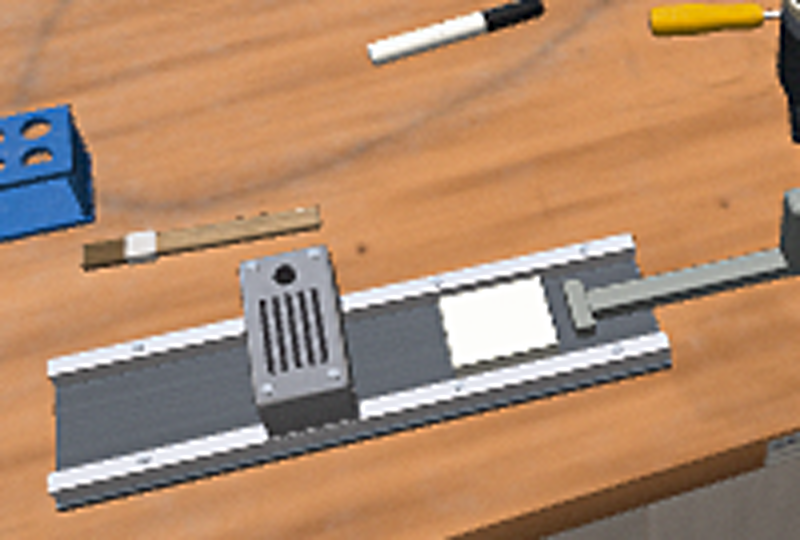

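The foot now sits inside the channel behind the tile, its face at about (568,305). I'll push the first 8 cm slowly.

```bash
python3 -m creep '[{"rx":0,"ry":0,"rz":0,"tx":-0.4,"ty":0,"tz":0,"grip":-1},{"rx":0,"ry":0,"rz":0,"tx":-0.5,"ty":0,"tz":0,"grip":-1},{"rx":0,"ry":0,"rz":0,"tx":-0.5,"ty":0,"tz":0,"grip":-1},{"rx":0,"ry":0,"rz":0,"tx":-0.6,"ty":0,"tz":0,"grip":-1},{"rx":0,"ry":0,"rz":0,"tx":-0.8,"ty":0,"tz":0,"grip":-1},{"rx":0,"ry":0,"rz":0,"tx":-0.8,"ty":0,"tz":0,"grip":-1},{"rx":0,"ry":0,"rz":0,"tx":-0.8,"ty":0,"tz":0,"grip":-1},{"rx":0,"ry":0,"rz":0,"tx":-0.8,"ty":0,"tz":0,"grip":-1},{"rx":0,"ry":0,"rz":0,"tx":-0.8,"ty":0,"tz":0,"grip":-1},{"rx":0,"ry":0,"rz":0,"tx":-0.8,"ty":0,"tz":0,"grip":-1},{"rx":0,"ry":0,"rz":0,"tx":-0.8,"ty":0,"tz":0,"grip":-1},{"rx":0,"ry":0,"rz":0,"tx":-0.4,"ty":0,"tz":0,"grip":-1}]'
python3 - <<'E'
from h import *
s_,_=state()
a=np.radians(55.8); u=np.array([np.cos(a),np.sin(a)]);n=np.array([-u[1],u[0]]); O=np.array([.5707,-.0755])
d=s_["eef_pos"][:2]-O; print("tip x",u@d+.156,"y",n@d)
for nm in("scene","top"):
    c=read_camera(nm);im=c["img"]
    im=im[150:285,90:290] if nm=="scene" else im[95:225,105:320]
    cv2.imwrite(f"pics/j_{nm}.png",cv2.resize(im,None,fx=3.7,fy=3.7,interpolation=cv2.INTER_CUBIC))
E
```

```text
clock: 8.65
eef_pos: [0.4417, -0.2637, 0.0333]
ee_rot: [-1.571, 0.0, -2.166]
wrist_force: [-0.7, -0.5, -0.0]
grip_width: 0.229
t 8.65 p [ 0.4417 -0.2637  0.0333] rpy [-9.0000e+01  1.0000e-02 -1.2408e+02] F [-0.71 -0.49 -0.03] w 0.229
tip x -0.0722214748142927 y 0.0009090044969792276
```

View pics/j_scene.png

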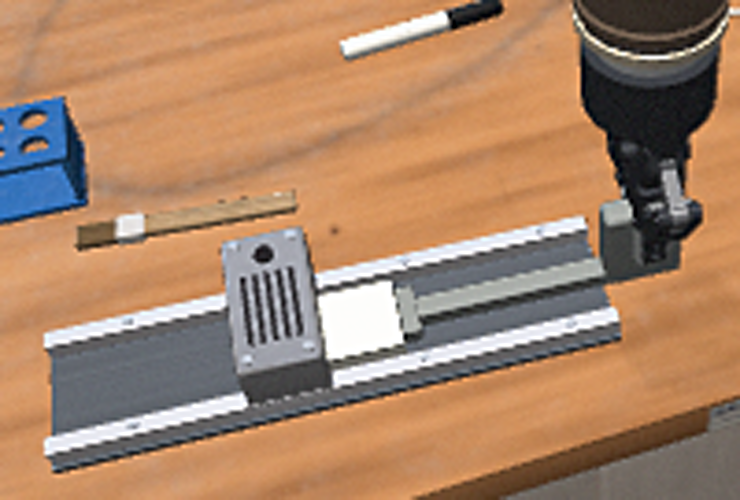

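View pics/j_top.png

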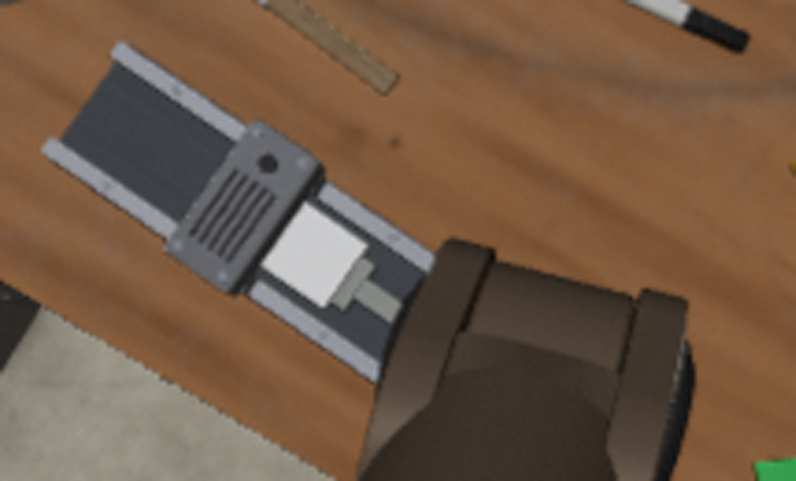

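The tile is entering the opening square and the tip is at -72 mm. I'll keep pushing.

```bash
python3 -m creep '[{"rx":0,"ry":0,"rz":0,"tx":-0.5,"ty":0,"tz":0.03,"grip":-1},{"rx":0,"ry":0,"rz":0,"tx":-0.8,"ty":0,"tz":0.03,"grip":-1},{"rx":0,"ry":0,"rz":0,"tx":-0.8,"ty":0,"tz":0,"grip":-1},{"rx":0,"ry":0,"rz":0,"tx":-0.8,"ty":0,"tz":0,"grip":-1},{"rx":0,"ry":0,"rz":0,"tx":-0.8,"ty":0,"tz":0,"grip":-1},{"rx":0,"ry":0,"rz":0,"tx":-0.8,"ty":0,"tz":0,"grip":-1},{"rx":0,"ry":0,"rz":0,"tx":-0.8,"ty":0,"tz":0,"grip":-1},{"rx":0,"ry":0,"rz":0,"tx":-0.6,"ty":0,"tz":0,"grip":-1}]'
python3 - <<'E'
from h import *
state()
E
python3 -m creep '[{"rx":0,"ry":0,"rz":0,"tx":-0.6,"ty":0,"tz":0,"grip":-1},{"rx":0,"ry":0,"rz":0,"tx":-0.8,"ty":0,"tz":0,"grip":-1},{"rx":0,"ry":0,"rz":0,"tx":-0.8,"ty":0,"tz":0,"grip":-1},{"rx":0,"ry":0,"rz":0,"tx":-0.8,"ty":0,"tz":0,"grip":-1},{"rx":0,"ry":0,"rz":0,"tx":-0.8,"ty":0,"tz":0,"grip":-1},{"rx":0,"ry":0,"rz":0,"tx":-0.7,"ty":0,"tz":0,"grip":-1},{"rx":0,"ry":0,"rz":0,"tx":-0.5,"ty":0,"tz":0,"grip":-1},{"rx":0,"ry":0,"rz":0,"tx":-0.3,"ty":0,"tz":0,"grip":-1},{"rx":0,"ry":0,"rz":0,"tx":0,"ty":0,"tz":0,"grip":-1}]'
python3 - <<'E'
from h import *
s_,_=state()
a=np.radians(55.8); u=np.array([np.cos(a),np.sin(a)]);n=np.array([-u[1],u[0]]); O=np.array([.5707,-.0755])
d=s_["eef_pos"][:2]-O; print("tip x",u@d+.156,"y",n@d)
for nm in("scene","top"):
    c=read_camera(nm);im=c["img"]
    im=im[150:285,90:290] if nm=="scene" else im[95:225,105:320]
    cv2.imwrite(f"pics/k_{nm}.png",cv2.resize(im,None,fx=3.7,fy=3.7,interpolation=cv2.INTER_CUBIC))
E
```

```text
clock: 9.75
eef_pos: [0.4752, -0.2153, 0.0333]
ee_rot: [-1.571, 0.0, -2.166]
wrist_force: [-0.2, 0.1, -1.3]
grip_width: 0.228
t 9.75 p [ 0.4752 -0.2153  0.0333] rpy [ -90.     0.  -124.1] F [-0.24  0.11 -1.25] w 0.228
clock: 10.88
eef_pos: [0.5047, -0.1718, 0.0333]
ee_rot: [-1.571, 0.0, -2.166]
wrist_force: [0.4, -0.4, -1.0]
grip_width: 0.226
t 10.875 p [ 0.5047 -0.1718  0.0333] rpy [-8.9990e+01  1.0000e-02 -1.2411e+02] F [ 0.35 -0.4  -1.05] w 0.226
tip x 0.03927088459688831 y 0.00043552811913797723
```

View pics/k_scene.png

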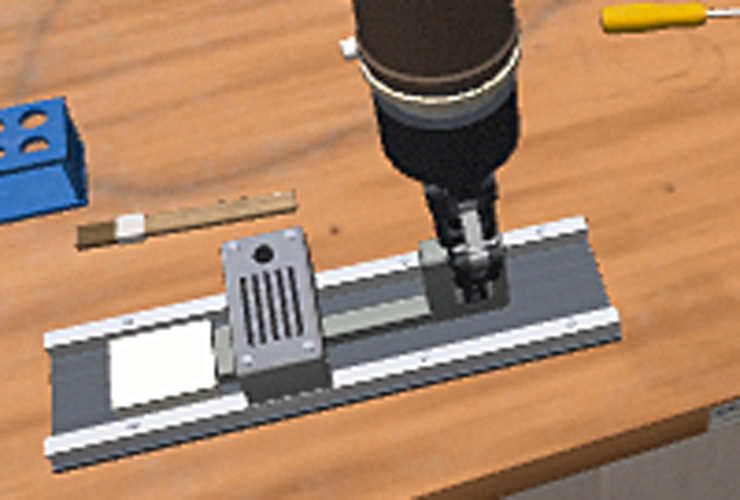

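View pics/k_top.png

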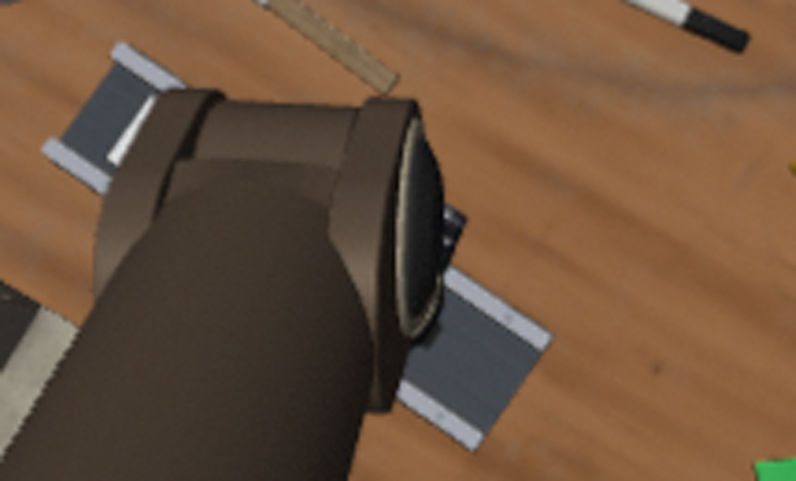

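The scene view shows the tile past the hood, with the foot face at about (215,350) also beyond it. Now I'll draw the stick straight back 20 cm.

```bash
python3 -m creep '[{"rx":0,"ry":0,"rz":0,"tx":0.6,"ty":0,"tz":0,"grip":-1},{"rx":0,"ry":0,"rz":0,"tx":1.2,"ty":0,"tz":0,"grip":-1},{"rx":0,"ry":0,"rz":0,"tx":1.9,"ty":0,"tz":0,"grip":-1},{"rx":0,"ry":0,"rz":0,"tx":1.9,"ty":0,"tz":0,"grip":-1},{"rx":0,"ry":0,"rz":0,"tx":1.9,"ty":0,"tz":0,"grip":-1},{"rx":0,"ry":0,"rz":0,"tx":1.9,"ty":0,"tz":0,"grip":-1},{"rx":0,"ry":0,"rz":0,"tx":1.9,"ty":0,"tz":0,"grip":-1},{"rx":0,"ry":0,"rz":0,"tx":1.9,"ty":0,"tz":0,"grip":-1},{"rx":0,"ry":0,"rz":0,"tx":1.9,"ty":0,"tz":0,"grip":-1},{"rx":0,"ry":0,"rz":0,"tx":1.9,"ty":0,"tz":0,"grip":-1},{"rx":0,"ry":0,"rz":0,"tx":1.5,"ty":0,"tz":0,"grip":-1},{"rx":0,"ry":0,"rz":0,"tx":0.8,"ty":0,"tz":0,"grip":-1}]'
python3 -m creep '[{"rx":0,"ry":0,"rz":0,"tx":0,"ty":-1,"tz":0,"grip":-1},{"rx":0,"ry":0,"rz":0,"tx":0,"ty":-2,"tz":0,"grip":-1},{"rx":0,"ry":0,"rz":0,"tx":0,"ty":-2,"tz":0,"grip":-1},{"rx":0,"ry":0,"rz":0,"tx":0,"ty":-1,"tz":0,"grip":-1},{"rx":0,"ry":0,"rz":0,"tx":0,"ty":0,"tz":0,"grip":-1}]'
python3 - <<'E'
from h import *
delta([.529,-.366,.095])
for nm in("scene","top"):
    c=read_camera(nm);im=c["img"]
    im=im[150:285,90:290] if nm=="scene" else im[95:225,105:320]
    cv2.imwrite(f"pics/l_{nm}.png",cv2.resize(im,None,fx=3.7,fy=3.7,interpolation=cv2.INTER_CUBIC))
E
```

```text
clock: 12.48
eef_pos: [0.3956, -0.3327, 0.0333]
ee_rot: [-1.571, -0.0, -2.167]
wrist_force: [0.5, 0.8, -0.9]
grip_width: 0.229
clock: 13.1
eef_pos: [0.397, -0.3317, 0.0941]
ee_rot: [-1.569, -0.0, -2.166]
wrist_force: [-0.2, -0.0, -1.6]
grip_width: 0.227
t 13.1 p [ 0.397  -0.3317  0.0941] rpy [ -89.9    -0.   -124.08] F [-0.19 -0.03 -1.57] w 0.227
tool cm [-4.56 -0.06 12.85]
```

View pics/l_scene.png

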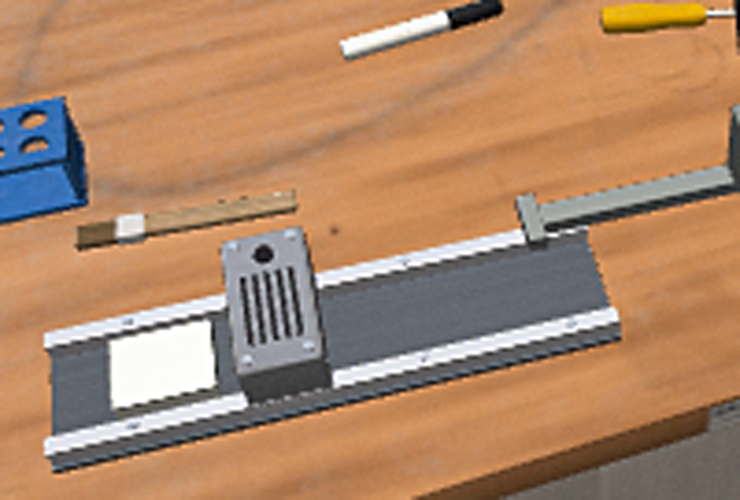

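View pics/l_top.png

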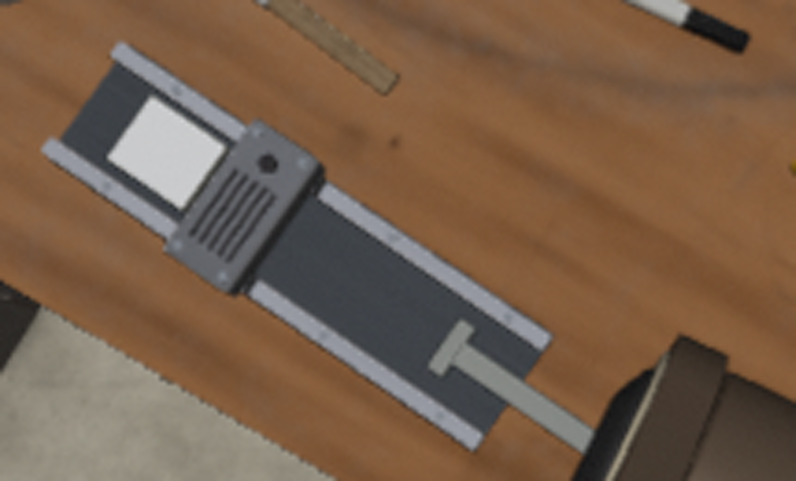

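The tile lies beyond the hood with all four corners visible, and the stick is out of the opening. I'll carry it back to its old spot on the bench and check the tile numerically.

```bash
python3 -m creep '[{"rx":0,"ry":0,"rz":0,"tx":-0.6,"ty":0,"tz":1.5,"grip":-1},{"rx":0,"ry":0,"rz":0,"tx":-0.8,"ty":0,"tz":2.4,"grip":-1},{"rx":0,"ry":0,"rz":0,"tx":-0.8,"ty":0,"tz":2.4,"grip":-1},{"rx":0,"ry":0,"rz":0,"tx":-0.8,"ty":0,"tz":2.4,"grip":-1},{"rx":0,"ry":0,"rz":0,"tx":-0.8,"ty":0,"tz":2.4,"grip":-1},{"rx":0,"ry":0,"rz":0,"tx":-0.8,"ty":0,"tz":1.7,"grip":-1},{"rx":0,"ry":0,"rz":0,"tx":0,"ty":0,"tz":0,"grip":-1},{"rx":0,"ry":0,"rz":0,"tx":0,"ty":2,"tz":0,"grip":-1},{"rx":0,"ry":0,"rz":0,"tx":0,"ty":2,"tz":0,"grip":-1},{"rx":0,"ry":0,"rz":0,"tx":0,"ty":1.5,"tz":0,"grip":-1},{"rx":0,"ry":0,"rz":0,"tx":0,"ty":0.7,"tz":0,"grip":-1},{"rx":0,"ry":0,"rz":0,"tx":0,"ty":0,"tz":0,"grip":-1}]'
python3 - <<'E'
from h import *
state()
c=read_camera("top")
T=lambda p:(np.array(p)+.5)/3.7+[105,95]-.5
a=np.radians(55.8); u=np.array([np.cos(a),np.sin(a)]);n=np.array([-u[1],u[0]]); O=np.array([.5707,-.0755])
for p in[(152,96),(226,147),(183,209),(107,157)]:
    d=ray(c,T(p),.02)[:2]-O; print((u@d).round(4),(n@d).round(4))
E
```

```text
clock: 14.7
eef_pos: [0.5278, -0.3653, 0.0307]
ee_rot: [-1.572, -0.0, -2.166]
wrist_force: [-0.2, 0.5, -1.5]
grip_width: 0.226
t 14.7 p [ 0.5278 -0.3653  0.0307] rpy [ -90.05   -0.   -124.12] F [-0.22  0.49 -1.53] w 0.226
0.101 -0.024
0.0423 -0.024
0.0416 0.0242
0.1016 0.0246
```

The tile spans feeder x 42 to 101 mm and y ±24 mm, so it is clear of the hood by about 17 mm. I'll lower the last few millimetres.

```bash
python3 -m creep '[{"rx":0,"ry":0,"rz":0,"tx":0,"ty":0.3,"tz":0,"grip":-1},{"rx":0,"ry":0,"rz":0,"tx":0,"ty":0.2,"tz":0,"grip":-1},{"rx":0,"ry":0,"rz":0,"tx":0,"ty":0,"tz":0,"grip":-1},{"rx":0,"ry":0,"rz":0,"tx":0,"ty":0,"tz":0,"grip":-1}]'
python3 -m creep '[{"rx":0,"ry":0,"rz":0,"tx":0,"ty":0.1,"tz":0,"grip":-1},{"rx":0,"ry":0,"rz":0,"tx":0,"ty":0,"tz":0,"grip":-1},{"rx":0,"ry":0,"rz":0,"tx":0,"ty":0,"tz":0,"grip":-1}]'
```

```text
clock: 15.25
eef_pos: [0.5282, -0.3655, 0.0264]
ee_rot: [-1.571, -0.0, -2.166]
wrist_force: [-0.2, 0.5, -1.9]
grip_width: 0.229
clock: 15.62
eef_pos: [0.5281, -0.3655, 0.0253]
ee_rot: [-1.571, -0.0, -2.166]
wrist_force: [0.2, -0.3, -1.6]
grip_width: 0.229
```

```bash
python3 -m creep '[{"rx":0,"ry":0,"rz":0,"tx":0,"ty":0.1,"tz":0,"grip":-1},{"rx":0,"ry":0,"rz":0,"tx":0,"ty":0,"tz":0,"grip":-1},{"rx":0,"ry":0,"rz":0,"tx":0,"ty":0,"tz":0,"grip":-1}]'
```

```text
clock: 16.0
eef_pos: [0.5282, -0.3656, 0.0249]
ee_rot: [-1.57, -0.0, -2.166]
wrist_force: [-1.4, 0.5, 6.3]
grip_width: 0.228
```

The wrist force shows the stick seated on the bench. I'll release it and retract.

```bash
python3 -m creep '[{"rx":0,"ry":0,"rz":0,"tx":0,"ty":0,"tz":0,"grip":0.2},{"rx":0,"ry":0,"rz":0,"tx":0,"ty":0,"tz":0,"grip":1},{"rx":0,"ry":0,"rz":0,"tx":0,"ty":0,"tz":0,"grip":1},{"rx":0,"ry":0,"rz":0,"tx":0,"ty":0,"tz":0,"grip":1},{"rx":0,"ry":0,"rz":0,"tx":0,"ty":0,"tz":0,"grip":1},{"rx":0,"ry":0,"rz":0,"tx":0,"ty":0,"tz":0,"grip":1},{"rx":0,"ry":0,"rz":0,"tx":0,"ty":-1,"tz":0,"grip":1},{"rx":0,"ry":0,"rz":0,"tx":0,"ty":-2,"tz":0,"grip":1},{"rx":0,"ry":0,"rz":0,"tx":0,"ty":-3,"tz":0,"grip":1},{"rx":0,"ry":0,"rz":0,"tx":0,"ty":-3,"tz":0,"grip":1},{"rx":0,"ry":0,"rz":0,"tx":0,"ty":-3,"tz":0,"grip":1},{"rx":0,"ry":0,"rz":0,"tx":0,"ty":0,"tz":0,"grip":1}]'
python3 -m creep '[{"rx":0,"ry":0,"rz":0,"tx":2,"ty":-2,"tz":0,"grip":1},{"rx":0,"ry":0,"rz":0,"tx":4,"ty":-2,"tz":-1,"grip":1},{"rx":0,"ry":0,"rz":0,"tx":4,"ty":-2,"tz":-1,"grip":1},{"rx":0,"ry":0,"rz":0,"tx":4,"ty":0,"tz":-1,"grip":1},{"rx":0,"ry":0,"rz":0,"tx":3,"ty":0,"tz":-1,"grip":1},{"rx":0,"ry":0,"rz":0,"tx":0,"ty":0,"tz":0,"grip":1},{"rx":0,"ry":0,"rz":0,"tx":0,"ty":0,"tz":0,"grip":1}]'
python3 - <<'E'
from h import *
state()
for nm in("scene","top"):
    c=read_camera(nm);im=c["img"]
    im=im[130:285,90:290] if nm=="scene" else im[95:225,105:320]
    cv2.imwrite(f"pics/m_{nm}.png",cv2.resize(im,None,fx=3.7,fy=3.7,interpolation=cv2.INTER_CUBIC))
E
```

```text
clock: 17.5
eef_pos: [0.5299, -0.3665, 0.1488]
ee_rot: [-1.564, 0.0, -2.166]
wrist_force: [-1.2, 0.1, 0.0]
grip_width: 1.0
clock: 18.38
eef_pos: [0.4002, -0.483, 0.2043]
ee_rot: [-1.571, 0.001, -2.166]
wrist_force: [-0.7, -0.3, 0.6]
grip_width: 1.001
t 18.375 p [ 0.4002 -0.483   0.2043] rpy [-9.0000e+01  5.0000e-02 -1.2409e+02] F [-0.67 -0.32  0.6 ] w 1.001
```

View pics/m_scene.png

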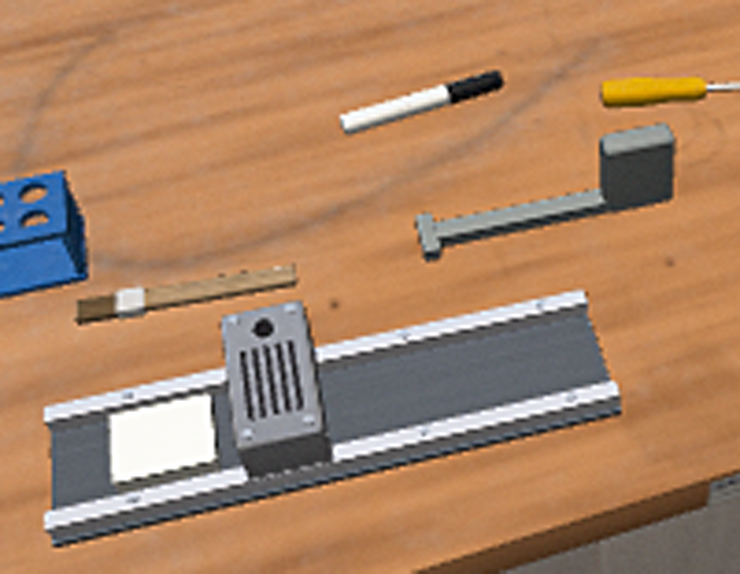

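View pics/m_top.png

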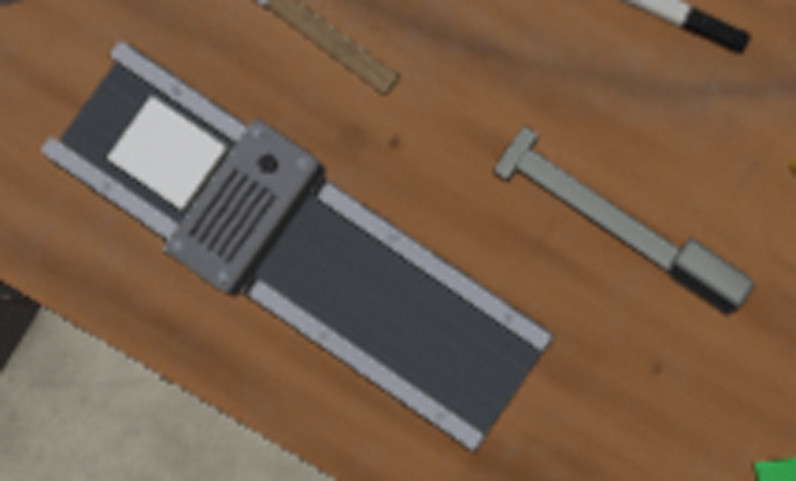

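Both views show the tile past the hood at (166,153) in the top crop. The stick lies flat on the bench with its handle up, foot at (515,155) and handle at (712,275), and the gripper is clear of everything. I'll hand in.

```bash
python3 -c "
from bench import job_done
print(job_done())"
```

```text
the job is handed in; nothing more can be done
None
```

I pushed the tile through the opening with the stick and drew the stick back out. I then laid it down at its old place on the bench and handed the job in at about 18.5 s; no verdict was reported.

- **Tile:** after the push it spanned feeder x of about +42 to +101 mm and y of about ±24 mm. It is clear of the hood by about 17 mm, centred between the rails and well short of the outfeed end. The final pictures show it in the same place.
- **Stick:** it lies flat on the bench with its handle up. The wrist force was about 6 N when it seated, before I let go.
- **Gripper:** it was open and about 0.2 m above the bench at hand-in, touching nothing. It only ever held the stick's handle.
- **Forces:** every reading I took was under 7 N, though I only read the force between moves.
- **Checks that disagreed:** my first two move calls were refused because a row needs every field; nothing moved. Camera estimates of rail and stick direction differed by about 1°, up to 1.7° in the wrist view. Points agreed within a few millimetres, mostly 2 mm or better. No check failed.

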